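# Set out the resin-casting station

### The arm

A 6-joint arm with a two-finger parallel gripper is mounted at the origin on the work surface. World frame = base frame: x ahead of the robot, y to its left, z up, the work surface at z = 0. Lengths are in mm, angles in rad, forces in N, time in s.
With the tool pointing down it reaches from about 300 to 775 mm from the base axis. Payload 14.6 kg.
Tool frame: the origin (TCP) lies on the centre line of the jaws, within the pads' length; the fingertips stand 19 mm ahead of it and the grasp point (between the pads) is the TCP (bot.tip_reach is the distance from the TCP to the fingertips, in mm); z points along the fingers, y is the line along which they close (so a half turn about z gives the same grasp; the last joint's range is limited). The gripper opens to 85 mm and grips with 20 to 120 N. Pads are 22 mm wide; open, the fingers measure 114 mm over their backs; the gripper's body (76 mm by 85 mm) begins 54 mm behind the grasp point. The pads swing forward as they close: fully open they stand 13 mm farther back than shut.
Start: joints at [-1.175, 0.3, 1.521, -0, 1.321, -0.067], TCP at [245.542, -492.137, 250.281] pointing down, gripper open.
Joint ranges: [-3.03, 3.03], [-0.79, 2.21], [0.23, 2.52], [-1.04, 4.18], [0, 3.07], [-2.55, 2.55]. Speed limits (rad/s): [2.22, 2.22, 2.57, 3.14, 3.14, 3.14].

### API

Orientations are given as a unit quaternion [w, x, y, z].
In Python, from rig import bot gives the robot as it stands. Calls block until the motion is done:
- bot.move_to(position, orientation): joint-space move of the TCP to a pose.
- bot.servo_line(position, attitude=None, speed=150, until_force=None): straight line of the TCP; attitude=None keeps the orientation; speed is the mean speed in mm/s. With until_force (N) it stops when the force on the tool has changed by that much, and returns True; else False.
- bot.move_joints(angles): joint-space move.
- bot.move_gripper(opening, grip_force=None): finger opening in mm; grip_force is the grip in N (None keeps the last); returns when the fingers have stopped.
- bot.dwell(seconds).
- bot.ik(position, orientation): joint angles nearest the present ones, or None.
- bot.read_state(): the state.
- bot.read_camera(name): name is "scene" or "top" or "wrist"; returns a dict with "image" (480x640x3 uint8, blue, green, red), "depth" (480x640 float32, mm along the optical axis (not along the pixel's ray), 0 where there is no reading), "fovy" (degrees; the focal length in pixels is half the picture's height over the tangent of half this angle, whatever the lens; pixels are square), "cx", "cy" (the principal point, pixels), "k1" (the pictures are not rectified: a ray, as slopes to the right and down, at radius r is drawn at 1 + k1 r^2 times it, then the intrinsics apply), "eye" and "attitude" of the camera in the world; the wrist camera has in their place "mount" (4x4, takes a point from camera to tool coordinates, whose origin is the TCP and whose axes are the flange's). Camera axes: x right, y down, z forward; pixel columns grow to the right and rows downward; lengths in mm; the calibration is good to about 2 mm. A picture is of the moment at which its call begins: read the wrist's pose just before it.
A pose or a line that the arm cannot do raises bot.MotionError and nothing moves.
- bot.finish_job(): hands the job in; it is judged then, once.
The state is a dict: "clock": time; "joint_positions": joint angles; "qvel": joint speeds; "effort": joint torques, N m; "ee_pos": TCP position; "tool_rot": TCP orientation; "ft_force": force on the tool from outside, world axes, zero at the start; "moment": the same for the moment, N m; "grip_width": finger opening in mm; "grip_force": force on a finger pad.
Only numpy, scipy, OpenCV 4.12 (cv2) and the standard library are available. Lean on these libraries where they do the work, as an engineer would, in place of code of your own. Each camera call takes 0.05 s, during which the arm holds its last target. There are 200 camera calls.

### The job

Set the bench out for a resin pour: the mixing cup upright in the middle of the scale's pan, the resin bottle (the large one) standing squarely behind the scale with about 3 cm between them, and the hardener bottle (the small one) level with it to its right, again with about 3 cm between the two bottles. Put the plaster mould flat in the middle of the drip tray, lengthways like the tray, and lay the spatula on the bench in the middle of the gap between scale and tray, pointing front to back and clear of both. Front and right are as the robot sees them (the scale's display is its front); don't lean on the scale, tip nothing over, and leave the screwdriver and the little amber jar where they are.

Things in the scene. Friction and masses are not known exactly. Their poses are not given: they have to be found in the camera images.
- pan (a point): Digital bench scale, white, fixed, display and keys along its front. The point is the centre of the top of its round steel pan (112 mm across, 38 mm above the bench). x points to the scale's back (away from display and robot), y to its left, z up. From the point the housing (top 28 mm above the bench) reaches 64 mm to the back, 116 mm to the front, 65 mm to each side.
- tray_floor (a point): Drip tray: shallow open dark sheet-steel tray, 180 mm long (its x, front to back) by 130 mm wide (its y), walls 14 mm high and 3 mm thick, fixed to the bench, left or right of the scale. This point is the centre of its inner floor, 3 mm above the bench.
- resin_mid (a point): Resin bottle: the larger of the two white round bottles with black caps and paper labels that stand on the open bench, 170 mm tall, 72 mm across, about 0.5 kg. Standing upright; the point is on its axis, half-way up, z up. Black screw cap on top: 38 mm across, 24 mm tall; below it a 16 mm long neck 33 mm across, then the shoulder.
- hardener_mid (a point): Hardener bottle: the smaller of the two white round bottles with black caps on the open bench, 125 mm tall, 52 mm across, about 0.16 kg. Standing upright; the point is on its axis, half-way up, z up. Black screw cap on top: 28 mm across, 22 mm tall; below it a 14 mm long neck 24 mm across, then the shoulder.
- cup_mid (a point): Mixing cup: empty open white plastic cup, 78 mm tall, 62 mm across at the rim, 46 mm at the foot, straight tapered wall 3 mm thick, 30 g. Standing upright; the point is on its axis, half-way up, z up.
- mould_mid (a point): Plaster mould: closed block 90 mm long (its x), 56 mm wide (its y), 50 mm high, off-white with two dark rubber bands round it and a 24 mm pour hole in the top, 0.38 kg. The point is at its centre, half-way up.
- spatula_mid (a point): Mixing spatula lying flat, 150 mm long along its x: dark wooden handle (95 mm long, 14 mm wide, 12 mm high) towards -x, flat steel blade (24 mm wide, 6 mm high) towards +x. The point is half-way along, on the handle, 6 mm above its underside; it balances within 5 mm of this point.
- screwdriver: Bystander: loose screwdriver with a red handle, 180 mm long, at the far right; the origin is at its underside, half-way along. Not to be disturbed.
- pigment_mid (a point): Bystander: loose small amber glass jar, 48 mm across, 50 mm high, at the far left; the point is its centre. Not to be disturbed.
Mind the look-alikes: they are no part of the job. Leave any green look-alike of the part that bears pan alone.

How it is judged (in metres and radians):
At the end, for the whole second after the job is handed in: All upright/flat, at rest. Cup within 15 mm of pan centre; resin 14-46 mm behind scale, within 25 mm of its centre line; hardener 14-46 mm right of resin, level within 28 mm; mould within 15 mm of tray centre, 0.25 rad; spatula in the gap (mid within about 25 mm), clear of both, 0.3 rad (horizontal distance between cup_mid and pan below 0.015 m and z of cup_mid in the frame of pan between 0.033 and 0.046 m and angle between each of cup_mid, resin_mid, hardener_mid, mould_mid's own z axis and vertical below 0.1 rad and x of resin_mid in the frame of pan between 0.114 and 0.146 m and y of resin_mid in the frame of pan between -0.025 and 0.025 m and height (world z) of resin_mid between 0.08 and 0.09 m and x of hardener_mid in the frame of pan between 0.102 and 0.158 m and y of hardener_mid in the frame of pan below -0.05 m and horizontal distance between hardener_mid and resin_mid between 0.076 and 0.108 m and height (world z) of hardener_mid between 0.057 and 0.068 m and horizontal distance between mould_mid and tray_floor below 0.015 m and z of mould_mid in the frame of tray_floor between 0.02 and 0.03 m and angle between the x axis of mould_mid and the x axis of tray_floor, either way round below 0.25 rad and horizontal distance between spatula_mid and pan below 0.155 m and horizontal distance between spatula_mid and tray_floor below 0.155 m and x of spatula_mid in the frame of tray_floor between -0.04 and 0.04 m and height (world z) of spatula_mid below 0.012 m and angle between the x axis of spatula_mid and the x axis of tray_floor, either way round below 0.3 rad and (y of spatula_mid in the frame of pan above 0.088 m or y of spatula_mid in the frame of pan below -0.088 m) and (y of spatula_mid in the frame of tray_floor above 0.088 m or y of spatula_mid in the frame of tray_floor below -0.088 m) and linear speed of each of resin, hardener, cup, mould, spatula below 0.02 m/s); the robot touches nothing.
It fails at once if a bottle, the cup or the mould tipped over (angle between any of resin_mid, hardener_mid, cup_mid, mould_mid's own z axis and vertical above 0.7 rad).
It fails at once if screwdriver or amber jar pushed more than 25 mm from its place (distance of any of screwdriver, pigment_mid from where it was at the start of the episode above 0.025 m).
It fails at once if the scale pressed with more than 40 N (contact force between scale and anything else above 40 N).
It also fails if it takes over 136 s, if anything falls off the work surface, if the arm or the gripper's body presses on something with over 40 N, if the wrist force passes 120 N, or if a joint passes its speed limit or range.

## Working session

There is one attempt and no reset: what is moved stays moved. The work goes in short steps, each a Python script; the robot and the scene stay as the last script left them, time stands still between calls to the robot, and variables do not carry over. Pictures are saved under pics/ and viewed, at most 14 in all, crops included, and the job is handed in when it is done.

```bash
ls; mkdir -p pics
cat > h.py <<'E'
import numpy as np, cv2
from rig import bot
from scipy.spatial.transform import Rotation as R
def rot(q): return R.from_quat([q[1],q[2],q[3],q[0]]).as_matrix()
def K(c):
    f=240/np.tan(np.radians(c["fovy"])/2); return f
def cam(name):
    s=bot.read_state(); c=bot.read_camera(name)
    if name=="wrist":
        T=np.eye(4);T[:3,:3]=rot(s["tool_rot"]);T[:3,3]=s["ee_pos"];c["T"]=T@np.array(c["mount"])
    else:
        T=np.eye(4);T[:3,:3]=rot(c["attitude"]) if np.size(c["attitude"])==4 else np.array(c["attitude"]);T[:3,3]=c["eye"];c["T"]=T
    return c
def slopes(c,uv):
    uv=np.atleast_2d(np.asarray(uv,float)); d=(uv-[c["cx"],c["cy"]])/K(c); u=d.copy()
    for _ in range(20): u=d/(1+c["k1"]*(u**2).sum(1,keepdims=True))
    return u
def onplane(c,uv,z):
    u=slopes(c,uv); r=np.c_[u,np.ones(len(u))]@c["T"][:3,:3].T; e=c["T"][:3,3]
    return e+r*((z-e[2])/r[:,2])[:,None]
def cloud(c):
    vv,uu=np.mgrid[:480,:640]; u=slopes(c,np.c_[uu.ravel(),vv.ravel()]); d=c["depth"].reshape(-1,1)
    P=np.c_[u*d,d]@c["T"][:3,:3].T+c["T"][:3,3]; P[d[:,0]==0]=np.nan
    return P.reshape(480,640,3)
E
python3 - <<'E'
from h import *
import pickle
for n in("top","scene"):
    c=cam(n);pickle.dump(c,open(n+".pkl","wb"));cv2.imwrite(f"pics/{n}0.png",c["image"]);print(n,c["T"].round(3).tolist(),c["fovy"],c["k1"],c["cx"],c["cy"])
print(bot.read_state())
E
```

```text
pics
top [[-0.001, -0.987, 0.161, 270.639], [-1.0, 0.0, -0.006, 24.518], [0.006, -0.161, -0.987, 1274.526], [0.0, 0.0, 0.0, 1.0]] 52.251548568889845 0.005463042954308511 326.7740404321859 235.86702291503505
scene [[-0.218, 0.808, -0.547, 1453.619], [0.976, 0.188, -0.111, 234.099], [0.013, -0.558, -0.83, 1603.366], [0.0, 0.0, 0.0, 1.0]] 44.74569672769125 0.05656543804951347 321.2798461057138 252.96406138566616
{'clock': 0.1, 'joint_positions': array([-1.17459034e+00,  3.00446415e-01,  1.52152993e+00,  6.44675233e-06,
        1.32068620e+00, -6.65985108e-02]), 'qvel': array([-0.00020345, -0.00070666, -0.00276733,  0.00127405, -0.0001154 ,
       -0.00149607]), 'effort': array([ 2.96993792e-03, -5.44380605e+01, -3.62366903e+01,  9.50571120e-05,
        3.08053844e-03,  2.29522897e-05]), 'ee_pos': array([ 245.47868383, -491.96718859,  249.75647628]), 'tool_rot': array([-5.28214229e-04,  9.73345800e-01,  2.29341812e-01, -8.46829082e-05]), 'ft_force': array([-0.51853407,  0.50514115, -0.64875027]), 'moment': array([-0.02065705,  0.01771677,  0.026104  ]), 'grip_force': 0.0, 'grip_width': 85.13140573105315}
```

View pics/top0.png

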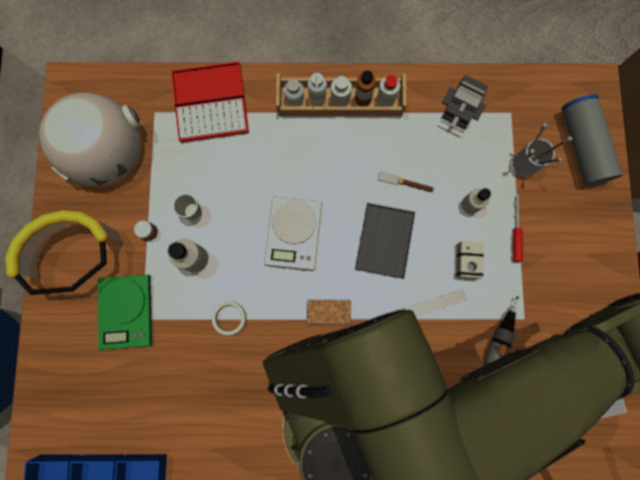

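View pics/scene0.png

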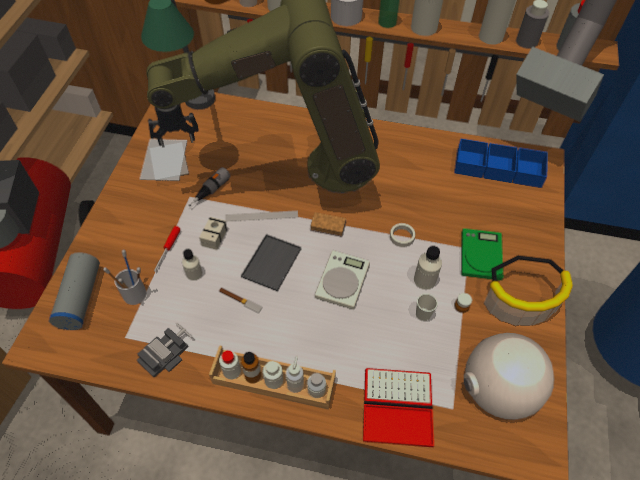

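The pale items on the bench are the targets: white scale (293,232), tray (386,240), resin (185,255), hardener (476,202), cup (187,209), mould (469,261) and spatula (405,182). The look-alike is the green scale at (125,312). The rack bottles at (290–390,90) are not on the open bench, so I exclude them. The pigment jar at (145,231) and the screwdriver at (518,240) stay where they are.

Run:
```python
from h import *
import pickle
c=pickle.load(open("top.pkl","rb"));P=cloud(c);im=c["image"]
print("bench z",np.nanmedian(P[130:180,260:360,2]), np.nanstd(P[140:170,280:350,2]))
g=im.astype(int).max(2)
rois=dict(resin=(160,228,215,280),hard=(455,180,497,220),cup=(168,190,206,228),mould=(450,235,490,285),scale=(258,190,328,276),tray=(350,198,420,282),spat=(370,165,440,198),pig=(130,216,160,245))
for n,(a,b,e,f) in rois.items():
    z=P[b:f,a:e,2]; k=np.nan_to_num(z,nan=-9)
    print(n,"zmax",np.percentile(k,99).round(1))
    lo={'resin':160,'hard':116,'cup':70,'mould':44,'scale':20,'tray':8,'spat':4,'pig':44}[n]
    m=(k>lo); pts=P[b:f,a:e][m]
    if len(pts)>5:
        r=cv2.minAreaRect(pts[:,:2].astype(np.float32)); print("   ",m.sum(),pts.mean(0).round(1),np.round(r[0],1),np.round(r[1],1),round(r[2],1))
cv2.imwrite("pics/crop1.png",cv2.resize(im[150:300,120:540],None,fx=1.9,fy=1.9,interpolation=cv2.INTER_CUBIC))
```

```text
bench z 0.3833019593488416 2.5251421081112855
resin zmax 172.0
    235 [419.4 361.1 169.1] [419.7 361.9] [37.8 36.9] 71.8
hard zmax 126.4
    117 [ 563.4 -363.3  123.6] [ 563.6 -363.9] [27.8 25.8] 87.7
cup zmax 79.5
    136 [547.6 374.4  76.2] [545.8 372.8] [59.4 59.7] 1.3
mould zmax 54.3
    734 [ 414.  -347.    49.7] [ 412.8 -347. ] [57.5 90.8] 85.1
scale zmax 42.0
    3419 [482.1 105.6  32.2] [485.1 106.2] [130.5 180.8] 84.1
tray zmax 15.6
    379 [ 466.4 -134.9   12.6] [ 477.9 -143.9] [154.3 210. ] 82.2
spat zmax 14.5
    479 [ 624.4 -190.5    8.1] [ 627.2 -191.2] [ 89.2 186.2] 0.2
pig zmax 53.1
    233 [490.  485.2  49.6] [489.9 485.4] [41.9 40.8] 29.1
```

View pics/crop1.png

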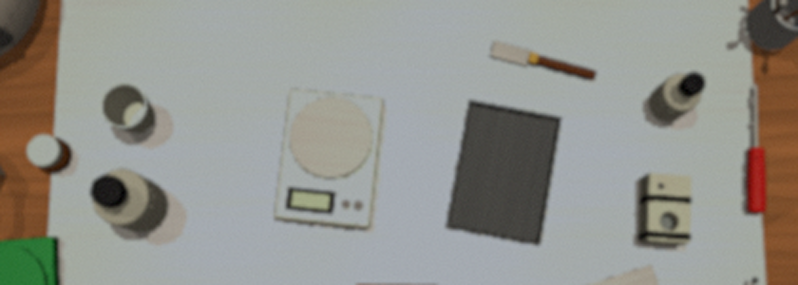

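Crop 1 confirms each identity: white scale with display to the front, two capped bottles on the open bench, cup, mould, tray and spatula. The spatula's blade points left (500,52) and its handle right (570,68). I still need the tray and spatula from colour masks.

Run:
```python
from h import *
import pickle
c=pickle.load(open("top.pkl","rb"));im=c["image"].astype(int)
def rect(m,roi,z):
    a,b,e,f=roi; M=np.zeros((480,640),np.uint8); M[b:f,a:e]=m[b:f,a:e]*255
    n,l,s,_=cv2.connectedComponentsWithStats(M); k=1+np.argmax(s[1:,4]); v,u=np.nonzero(l==k)
    p=onplane(c,np.c_[u,v],z)[:,:2].astype(np.float32); return p,cv2.minAreaRect(p)
g=im.max(2)
p,r=rect(g<105,(345,190,425,290),12);print("tray",r,len(p))
# spatula: handle (dark/brown)
sat=im.max(2)-im.min(2)
h,rh=rect((sat>45),(365,160,445,200),8);print("handle",rh,h.mean(0))
P=cloud(c)
roi=np.zeros((480,640),bool);roi[168:198,374:438]=1
b,rb=rect(roi&(np.nan_to_num(P[...,2])>-50)&((sat>30)|(g>215)),(365,160,445,200),6);print("all",rb)
```

```text
tray ((465.48565673828125, -134.1862030029297), (129.24888610839844, 180.55908203125), 79.05121612548828) 3358
handle ((619.2130126953125, -217.36050415039062), (91.32218170166016, 14.72765064239502), 77.04003143310547) [ 618.59  -210.574]
all ((615.6732788085938, -217.36724853515625), (95.08354187011719, 16.688201904296875), 70.86406707763672)
```

```bash
cat >> h.py <<'E'
def q(deg):
    a=np.radians(deg)/2; return [0,np.cos(a),np.sin(a),0]
def st(msg=""):
    s=bot.read_state(); print(msg,round(s["clock"],1),"pos",np.round(s["ee_pos"],1),"w",round(s["grip_width"],1),"gf",round(s["grip_force"],1),"F",np.round(s["ft_force"],1)); return s
def pick(xy,deg,z,F,zt=250,open_=85):
    bot.move_to([*xy,zt],q(deg)); bot.move_gripper(open_)
    bot.servo_line([*xy,z+40],speed=200); hit=bot.servo_line([*xy,z],speed=60,until_force=12)
    st("at pick hit=%s"%hit); bot.move_gripper(0,F); st("gripped")
def carry(xy,deg,z,zt):
    s=bot.read_state(); p=s["ee_pos"]; bot.servo_line([p[0],p[1],zt],speed=120); st("lifted")
    bot.servo_line([*xy,zt],q(deg),speed=200); bot.servo_line([*xy,z+15],speed=120)
    st("low"); hit=bot.servo_line([*xy,z-4],speed=20,until_force=3); return st("down hit=%s"%hit)
def release(w,zt=250):
    bot.move_gripper(w); p=bot.read_state()["ee_pos"]; bot.servo_line([p[0],p[1],zt],speed=120)
E
python3 - <<'E'
from h import *
pick((625,-190.6),77,22,40,open_=45)
carry((488.5,-15.4),-8.4,22,130)
release(32)
pick((413,-347),-4.9,36,80)
s=st()
c=cam("wrist");cv2.imwrite("pics/w1.png",c["image"])
E
```

```text
at pick hit=False 4.2 pos [ 625.2 -190.7   22.3] w 44.9 gf 0.0 F [0.  0.6 0.2]
gripped 4.6 pos [ 625.3 -190.7   22.6] w 12.6 gf 41.5 F [-0.6 -0.2  5.3]
lifted 5.7 pos [ 624.9 -190.6  129. ] w 12.3 gf 40.9 F [ 0.2  0.9 -0.6]
low 8.3 pos [488.9 -15.5  37.6] w 12.6 gf 40.8 F [-0.4  0.5  0.1]
down hit=True 9.0 pos [488.4 -15.4  22.5] w 12.4 gf 41.9 F [-3.1 -0.4  7.4]
at pick hit=False 15.0 pos [ 413.1 -347.1   36.2] w 85.0 gf 0.0 F [ 0.5 -0.6  0.7]
gripped 15.4 pos [ 413.3 -347.4   36.8] w 54.8 gf 85.9 F [-1.1  0.   5.7]
 15.4 pos [ 413.3 -347.4   36.8] w 54.8 gf 85.9 F [-1.1  0.   5.7]
```

View pics/w1.png

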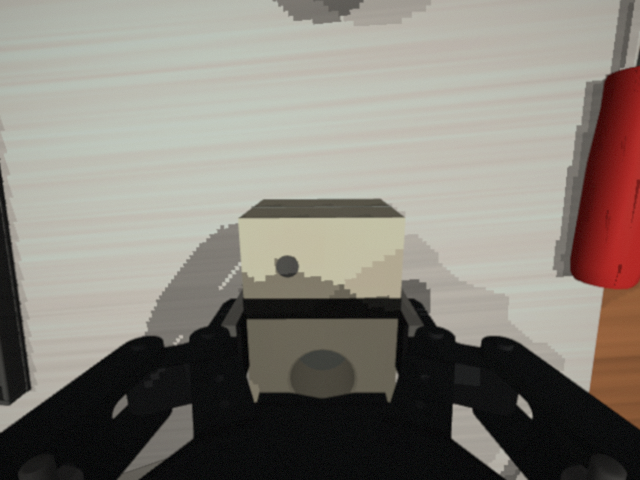

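The mould sits squarely between the pads, with its pour hole at (322,372) and the screwdriver clear to the right. I'll place it, then move the bottles.

Run:
```python
from h import *
carry((465.5,-134.2),-10.95,39,120)
release(72)
pick((419.6,361.5),90,159,90,zt=260,open_=70)
carry((640,90),90,159,300)
release(62,290)
pick((563.5,-363.6),90,114,70,zt=290,open_=60)
carry((631,-1.5),90,114,280)
release(50,290)
c=cam("top");cv2.imwrite("pics/top1.png",c["image"][60:300,120:540]);import pickle;pickle.dump(c,open("top1.pkl","wb"))
```

```text
lifted 16.3 pos [ 413.  -347.1  119.2] w 54.7 gf 84.9 F [-1.1 -0.5 -3.5]
low 18.3 pos [ 465.8 -134.5   54.5] w 55.0 gf 84.9 F [ 0.   0.4 -3.9]
down hit=True 19.0 pos [ 465.4 -134.1   39.8] w 54.7 gf 86.1 F [-3.   1.1  8. ]
at pick hit=False 24.5 pos [419.7 361.6 159.3] w 69.9 gf 0.0 F [ 0.7 -0.4  0. ]
gripped 24.9 pos [419.9 361.7 159.7] w 35.9 gf 89.5 F [1.1 0.3 4.7]
lifted 26.2 pos [419.8 361.5 299.2] w 35.7 gf 90.1 F [-0.7 -0.6 -4.6]
low 29.3 pos [640.3  90.1 174.9] w 35.7 gf 90.1 F [-0.4  0.1 -3.7]
down hit=True 30.0 pos [640.1  90.  159.7] w 35.8 gf 90.9 F [ 0.7 -0.1  5.7]
at pick hit=False 35.2 pos [ 563.7 -363.7  114.3] w 60.0 gf 0.0 F [0.6 1.  0.3]
gripped 35.6 pos [ 563.8 -363.8  114.6] w 26.0 gf 68.6 F [1.  0.  3.9]
lifted 37.1 pos [ 563.6 -363.7  279.1] w 26.2 gf 68.8 F [-0.3 -0.6 -1.3]
low 40.5 pos [631.3  -1.5 129.8] w 26.0 gf 68.8 F [ 0.7  0.8 -2. ]
down hit=True 41.2 pos [631.1  -1.5 114.5] w 26.2 gf 69.2 F [ 0.8 -1.1  4.1]
```

View pics/top1.png

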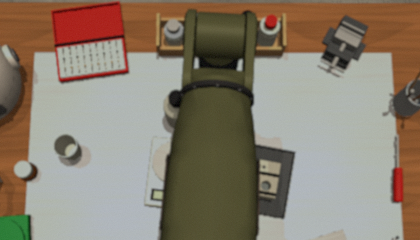

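The arm hides the layout here, but the cup is still at its place, (67,150) in the crop. Next I move the cup, then look again with the arm out of the way.

Run:
```python
from h import *
import pickle
pick((546.3,373.2),90,53,25,zt=250)
carry((511,103.5),90,91,200)
release(75,280)
bot.move_to([300,330,300],q(90)); bot.dwell(.5); st()
c=cam("top");pickle.dump(c,open("top2.pkl","wb"));P=cloud(c);cv2.imwrite("pics/top2.png",cv2.resize(c["image"][60:300,120:540],None,fx=1.9,fy=1.9))
def near(x,y,r,lo,hi):
    k=np.nan_to_num(P,nan=-1e4); m=(np.hypot(k[...,0]-x,k[...,1]-y)<r)&(k[...,2]>lo)&(k[...,2]<hi); p=k[m]
    rr=cv2.minAreaRect(p[:,:2].astype(np.float32)); print(len(p),p.mean(0).round(1),np.round(rr[0],1),np.round(rr[1],1),round(rr[2],1))
for a in[(640,90,40,160,180),(631,-1.5,30,116,135),(511,103.5,50,108,125),(465.5,-134.2,65,45,60),(488.5,-15,80,4,16),(490,485,40,44,60)]: near(*a)
```

```text
at pick hit=False 46.9 pos [546.5 373.3  53.3] w 85.2 gf 0.0 F [ 0.5 -0.3  0.5]
gripped 47.2 pos [546.6 373.4  53.9] w 60.4 gf 26.1 F [-1.6 -0.6  6. ]
lifted 48.6 pos [546.4 373.3 199.1] w 60.8 gf 27.0 F [ 0.   0.  -0.4]
low 51.1 pos [511.4 103.6 106.7] w 60.7 gf 27.0 F [-0.  -0.7 -0.7]
down hit=True 51.8 pos [510.9 103.5  91.9] w 60.5 gf 26.8 F [-0.6 -0.6  4.7]
 55.4 pos [300.1 329.9 300. ] w 75.0 gf 0.0 F [ 0.2 -0.2 -0.2]
217 [638.7  91.4 169.3] [639.6  91.6] [37.2 37.3] 27.8
111 [630.1  -2.5 124.3] [630.6  -2.8] [26.9 28.3] 47.5
125 [511.4 105.1 115. ] [508.6 104.3] [59.9 58.1] 1.1
727 [ 466.  -133.    52.8] [ 465.4 -132.9] [56.7 91.2] 79.3
590 [485.6 -25.7   8.2] [487.2 -27.2] [134.5 157.6] 84.0
234 [489.9 485.1  49.8] [489.7 485.8] [42.6 42.9] 23.3
```

View pics/top2.png

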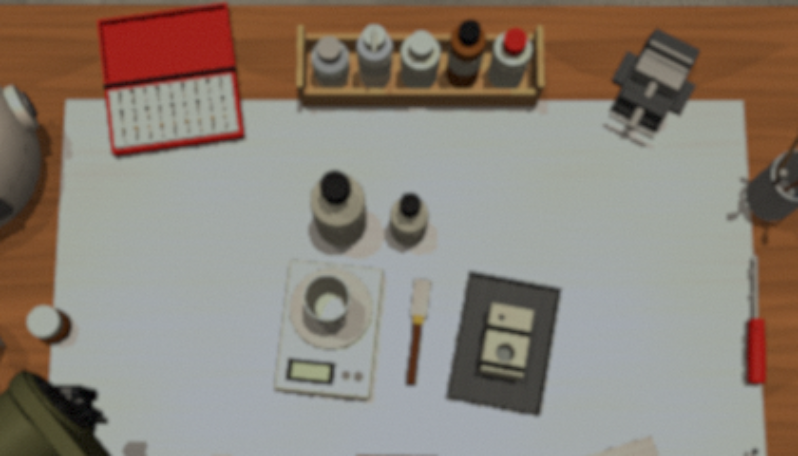

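Everything stands where intended: cup on pan (327,303), bottles behind at (338,215) and (408,220), spatula in the gap (417,330), mould in tray (505,340). One last check is the pan centre, measured directly from the first picture.

Run:
```python
from h import *
import pickle
P=np.nan_to_num(cloud(pickle.load(open("top.pkl","rb"))),nan=-1e4)
k=P[185:280,255:330].reshape(-1,3);k=k[(k[:,2]>33.5)&(k[:,2]<45)&(np.hypot(k[:,0]-511,k[:,1]-103.5)<75)]
print(len(k),k.mean(0),cv2.minAreaRect(k[:,:2].astype(np.float32)))
```

```text
1390 [509.77490959 103.15792469  38.03758997] ((501.8592529296875, 106.14280700683594), (114.5670166015625, 129.06503295898438), 81.88925170898438)
```

The pan centre comes out at (510,103), within 2 mm of where the cup was set, so I'm handing the job in.

```bash
python3 -c "
from h import *
print(bot.finish_job())"
```

```text
the job is handed in; nothing more can be done
None
```

I set out the bench as asked and handed the job in at about 55 s of the 136 s allowed; the last overhead picture showed everything upright and in place, but no verdict came back.

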